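Set a rock slab in the scanning holder

ROBOT

A 6-joint arm with a two-finger parallel gripper is mounted at the origin on the work surface. World frame = base frame: x ahead of the robot, y to its left, z up, the work surface at z = 0. Lengths are in m, angles in rad, forces in N, time in s.
With the tool pointing down it reaches from about 0.3 to 0.775 m from the base axis. Payload 14.6 kg.
Tool frame: the origin (TCP) lies midway between the tips of the shut fingers; the grasp point (between the pads) lies 19 mm behind it; z points along the fingers, y is the line along which they close (so a half turn about z gives the same grasp; the last joint's range is limited). The gripper opens to 94 mm and grips with 3 to 60 N. Pads are 16 mm wide; open, the fingers measure 119 mm over their backs; the gripper's body (75 mm by 177 mm) begins 78 mm behind the grasp point.
Start: joints at [-1.221, 0.3, 1.521, -0, 1.321, -0.067], TCP at [0.223, -0.503, 0.205] pointing down, gripper open.
Joint ranges: [-3.03, 3.03], [-0.79, 2.21], [0.23, 2.52], [-1.04, 4.18], [0, 3.07], [-2.55, 2.55]. Speed limits (rad/s): [2.22, 2.22, 2.57, 3.14, 3.14, 3.14].

INTERFACE

Orientations are given as [roll, pitch, yaw] about the fixed x, y, z axes, in that order (R = Rz(yaw) Ry(pitch) Rx(roll)).
In Python, from station import ctrl gives the robot as it stands. The module is installed in compiled form; this text tells all that it offers.
- The arm moves only by the tool servo_tool, never from a script. Its argument "plan" is a list of rows, each a list of 7 numbers: the opening in per cent of the stroke, from 0 (shut) to 100 (fully open), then the shift along the tool's x, y, z in m, then the turn, a rotation vector about the tool's x, y, z in rad. A call has exactly 8 rows; each row shifts and turns the commanded pose from where the row before left it, along the tool's axes as they then stand; what a row does not reach is not made up. A row lasts 1/8 s, in which the tool goes at most 62.5 mm and 10.7 degrees, less where a joint would pass 70% of its speed; a pose out of reach is approached as far as the arm can. A call with a gripper value outside its range is refused whole. The fingers move at their own pace and stop on an object; "force" is the grip in N (left out, the last holds). Time passes only in rows, so rows that do not move let the fingers close, or fill a call up. It gives the time, the measured TCP pose, the force, the opening and the grip force at its end, in the units of the state.
- ctrl.get_obs(): the state, without advancing time (a new reading comes with each control period).
- ctrl.camera(name): name is "scene" or "top" or "wrist"; returns a dict with "pixels" (420x560x3 uint8, red, green, blue), "z_map" (420x560 float32, m along the optical axis (not along the pixel's ray), 0 where there is no reading), "mtx" (3x3 intrinsics, pixels), "pose" (4x4, takes a point from camera to world coordinates). Camera axes: x right, y up, looking along -z (the intrinsics and any distortion apply to the point x, -y, -z); pixel columns grow to the right and rows downward; lengths in m; the calibration is good to about 2 mm. A picture is of the moment at which its call begins.
- ctrl.hand_in(): hands the job in; it is judged then, once.
The state is a dict: "time_s": time; "qpos": joint angles; "joint_vel": joint speeds; "tau": joint torques, N m; "ee_pos": TCP position; "eef_rot": TCP orientation; "force": force on the tool from outside, world axes, zero at the start; "moment": the same for the moment, N m; "grip_width": finger opening in m; "grip_force": force on a finger pad.
Only numpy, scipy, OpenCV 4.12 (cv2) and the standard library are available. Lean on these libraries where they do the work, as an engineer would, in place of code of your own. Each camera call takes 0.05 s, during which the arm holds its last target. There are 200 camera calls.

TASK

Get the rock slab ready for scanning: swing the holder's lever into the marked notch, which draws the three jaws back, then stand the wooden-handled steel spacer fully down in the one gap between slab and jaws that is wide enough for it, and let go of it. Then press the slab down on its sprung bed until its top is flush with the grey rim, and finish while still holding it pressed flush, with the lever in its notch and the spacer in its gap. Leave the other things on the bench where they are.

Things in the scene. Friction and masses are not known exactly. Their poses are not given: they have to be found in the camera images.
- holder: Fixed slab holder, base plate 12 mm thick. Origin on the bench under the bed's centre; x from slab to jaws, y to the lever, z up. Grey rim, top 40 mm above the bench, round the slab except on +x. The sprung bed holds the slab's top 6 mm above the rim and goes straight down to a stop at flush (5 to 12 N); it rises when let go. Housing behind the jaws (x 88 to 118 mm): 47 mm high.
- lever (a joint): Lever angle (rad) about its upright pivot, growing clockwise seen from above. Notches of the quadrant: 0, 0.45, 0.9 (the marked one), 1.3. Starts between 0 and 0.35. Light friction (3 N at the knob), no snap: it stays where it is left. The three jaws are linked to it and draw back 10 mm per rad.
- lever_knob (a point): Centre of the lever's upright black knob: cylinder 22 mm in diameter, 48 mm high, centre 72 mm and top 96 mm above the bench, 75 mm from the pivot. It stands on the flat steel lever arm (top 48 mm above the bench).
- lever_pivot (a point): The lever's pivot axis, fixed to the holder, at the knob's centre height (72 mm above the bench). The hub itself is only 50 mm high.
- mark (a point): The mark beside the marked notch: a raised steel bar between two raised steel pins (46 mm above the bench) just outside the quadrant's rim, 107 mm from the pivot. The lever is in the marked notch when its arm points straight at it (joint 0.9).
- slab_top (a point): Centre of the upper face of the tan rock slab, loose in the holder: 70 mm along the holder's x, 110 mm along y, 14 mm thick. Its upper face is 46 mm above the bench at the start, 40 mm when flush with the rim. Its edge towards the jaws lies 35 mm from this point.
- spacer_grip (a point): Centre of the spacer's handle, 65 mm above its underside. Spacer: stands upright, 90 mm tall; steel foot 16 mm (x) by 28 mm (y), 35 mm high, lower edges rounded 3 mm; wooden handle above it on the same axis, 12 mm (x) by 24 mm (y). In the gap it stands on the base plate (this point 77 mm above the bench), 16 mm side across the gap, either way round.
- jaw_a_face (a point): Top edge centre of the shortest steel jaw's face, 40 mm above the bench; moves with the jaw. Axes as the holder's: x points away from the slab. Jaws are 37 mm wide along y, 40 mm apart, in any order. Gap to the slab 20 mm with the lever in the marked notch (11 mm at 0), open down to the base plate; the spacer goes half-way between face and slab.
- jaw_b_face (a point): The same point of the middle-length jaw: gap about 13 mm with the lever in the marked notch, too narrow for the spacer.
- jaw_c_face (a point): The same point of the longest jaw: gap about 10 mm with the lever in the marked notch, too narrow.
- core_a: Bystander: rock core plug standing, 25 mm diameter, 45 mm high; origin under its centre.
- core_b: Bystander: grey rock core plug standing, 38 mm diameter, 35 mm high; origin under its centre.
- jar: Bystander: glass jar with white cap, 44 mm diameter, 60 mm high; origin under its centre.
- dish: Bystander: white shallow dish, 84 mm diameter, 16 mm high; origin under its centre.
- wrench: Bystander: steel wrench lying flat.
- brush: Bystander: cleaning brush lying flat.
- block: Bystander: low steel block, 45 by 25 mm, 20 mm high; origin under its centre.
Mind the look-alikes: they are no part of the job. What is shaped like the part that bears spacer_grip but black, purple or red is not meant.

How it is judged:
By the outcome, as a careful person would: the job done as asked, in the order asked, and still so for the second after the job is handed in, while the arm keeps its last pose, push and grip.
It also fails if it takes over 58 s, if anything falls off the work surface, if the arm or the gripper's body presses on something with over 40 N, if the wrist force passes 120 N, or if a joint passes its speed limit or range.

## Working session

There is one attempt and no reset: what is moved stays moved. The work goes in short steps, Python scripts to look and compute and a tool call to move; the robot and the scene stay as the last step left them, time stands still between calls to the robot, and variables do not carry over. Pictures are saved under pics/ and viewed, at most 10 in all, crops included, and the job is handed in when it is done.

Besides the shell and the picture viewer there is one more tool, called after "Request:" by a JSON object that holds its "name" and its "arguments", one argument or row to a line. servo_tool: Moves the arm, as the interface text tells. Its arguments: {"type":"object","properties":{"plan":{"type":"array","items":{"type":"array","items":{"type":"number"}}},"force":{"type":"number"}},"required":["plan"]}

```bash
mkdir -p pics
cat > h.py <<'E'
import numpy as np, cv2, sys
from station import ctrl
def cloud(c):
    z=c["z_map"];K=c["mtx"];h,w=z.shape
    u,v=np.meshgrid(np.arange(w),np.arange(h))
    x=(u-K[0,2])/K[0,0]*z;y=(v-K[1,2])/K[1,1]*z
    p=np.stack([x,-y,-z],-1)
    return p@c["pose"][:3,:3].T+c["pose"][:3,3]
def ray(c,u,v,h):
    K=c["mtx"];d=np.array([(u-K[0,2])/K[0,0],-(v-K[1,2])/K[1,1],-1.])
    d=c["pose"][:3,:3]@d;o=c["pose"][:3,3]
    return o+d*(h-o[2])/d[2]
E
python3 - <<'E'
from h import *
for n in ("top","scene"):
    c=ctrl.camera(n); np.savez(n+"0.npz",**c)
    cv2.imwrite(f"pics/{n}0.png",cv2.resize(c["pixels"][...,::-1],(800,600),interpolation=cv2.INTER_CUBIC))
    print(n,c["mtx"].tolist(),c["pose"].round(3).tolist(),[k for k in c])
print(ctrl.get_obs())
E
```

```text
top [[389.6481285824959, 0.0, 271.60714660963845], [0.0, 389.6481285824959, 213.36896793277523], [0.0, 0.0, 1.0]] [[0.011, 0.99, -0.143, 0.396], [-1.0, 0.01, -0.009, -0.002], [-0.007, 0.143, 0.99, 1.178], [0.0, 0.0, 0.0, 1.0]] ['pixels', 'z_map', 'mtx', 'pose']
scene [[483.0397904277802, 0.0, 274.5456878478566], [0.0, 483.0397904277802, 203.73184832334184], [0.0, 0.0, 1.0]] [[0.289, -0.747, 0.599, 1.199], [0.957, 0.233, -0.171, -0.177], [-0.012, 0.622, 0.783, 0.89], [0.0, 0.0, 0.0, 1.0]] ['pixels', 'z_map', 'mtx', 'pose']
{'time_s': 0.1, 'qpos': array([-1.22058168e+00,  3.00424620e-01,  1.52150870e+00, -1.89527301e-05,
        1.32071546e+00, -6.65795561e-02]), 'joint_vel': array([ 0.00188927, -0.00302295, -0.00267786,  0.00029527, -0.00131   ,
       -0.00077522]), 'tau': array([ 2.21737464e-03, -5.32644582e+01, -3.53281903e+01,  7.10275839e-02,
        2.35299126e-02, -6.33047534e-05]), 'ee_pos': array([ 0.22257888, -0.50269132,  0.20494245]), 'eef_rot': array([-3.14053765e+00, -5.19469428e-05,  4.16798877e-01]), 'force': array([-0.28437027,  0.1226675 ,  0.4143863 ]), 'moment': array([-0.04366679, -0.0286524 , -0.01820585]), 'grip_force': 0.0, 'grip_width': 0.09386057081429713}
```

View pics/top0.png

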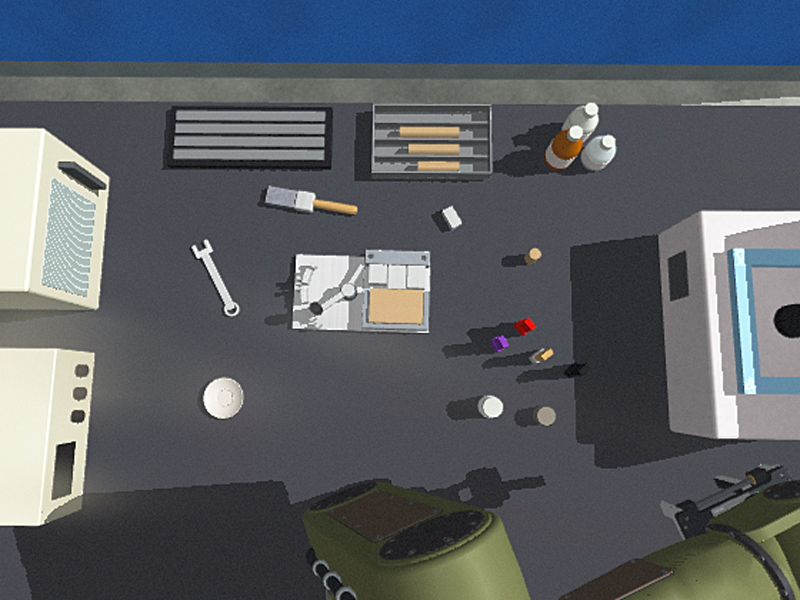

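View pics/scene0.png

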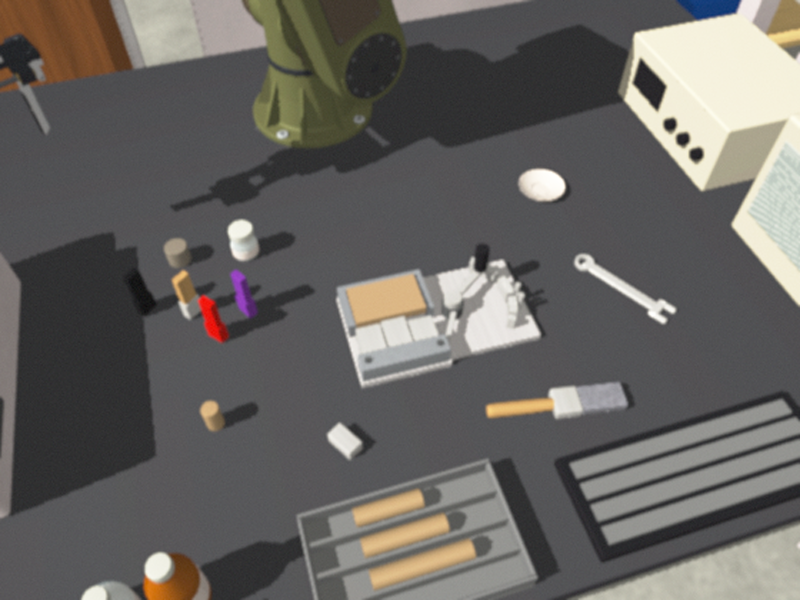

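The top view shows the holder at (360,290), with its +x up in the image (world +x) and the lever to the left (world +y). The slab is at (396,307), the jaws at y≈275, the pivot at (348,290) and the knob at (316,308). The spacer (wood and steel) is at (543,355), with purple (500,343), red (525,326) and black (573,369) look-alikes around it.

Run:
```python
from h import *
t=dict(np.load("top0.npz"));P=cloud(t);s=0.7
def r(n,u,v,h): print(n,ray(t,u*s,v*s,h).round(3), 'depth pt',P[int(round(v*s)),int(round(u*s))].round(3))
r('slab',396,307,.046);r('pivot',348,290,.05);r('knob',316,308,.096);r('spacer',545,353,.09);r('purple',500,343,.07);r('red',526,325,.07);r('black',574,369,.07);r('corner hold top right',429,251,.047);r('corner lowleft',292,329,.012);r('lowright',429,332,.04)
px=t["pixels"].astype(int);hsv=cv2.cvtColor(t["pixels"],cv2.COLOR_RGB2HSV)
m=cv2.inRange(hsv,(8,70,100),(25,255,255));n,l,st,ce=cv2.connectedComponentsWithStats(m)
for i in range(1,n):
    if st[i,4]>15: print(st[i],ce[i]/s,np.median(P[l==i],0).round(3))
i=l[int(307*s),int(396*s)];c=cv2.minAreaRect(np.argwhere(l==i)[:,::-1].astype(np.float32));print(c,[ray(t,*q,.046).round(3).tolist() for q in cv2.boxPoints(c)])
w=ctrl.camera("wrist");print(w["mtx"].tolist(),w["pose"].round(3).tolist())
```

```text
slab [ 0.555 -0.009  0.046] depth pt [ 0.556 -0.008  0.043]
pivot [0.589 0.09  0.05 ] depth pt [0.589 0.089 0.05 ]
knob [0.545 0.149 0.096] depth pt [0.544 0.149 0.097]
spacer [ 0.462 -0.3    0.09 ] depth pt [ 0.462 -0.302  0.087]
purple [ 0.482 -0.216  0.07 ] depth pt [ 0.481 -0.213  0.087]
red [ 0.518 -0.269  0.07 ] depth pt [ 0.518 -0.264  0.088]
black [ 0.432 -0.361  0.07 ] depth pt [ 0.433 -0.366  0.056]
corner hold top right [ 0.674 -0.077  0.047] depth pt [ 0.674 -0.076  0.043]
corner lowleft [0.511 0.21  0.012] depth pt [ 0.513  0.213 -0.   ]
lowright [ 0.505 -0.077  0.04 ] depth pt [ 0.51  -0.079  0.   ]
[280  88  42   8 292] [428.7964775  131.36007828] [ 0.945 -0.077  0.03 ]
[389  90  19  22 207] [568.04002761 145.24499655] [ 0.886 -0.357  0.092]
[286 101  36   7 247] [433.0653557  148.54251012] [ 0.905 -0.086  0.029]
[292 113  30   7 204] [437.45098039 165.68627451] [ 0.867 -0.095  0.029]
[219 140  31  10 184] [334.69720497 206.08695652] [0.779 0.126 0.018]
[370 174   8   8  50] [534.02857143 253.4       ] [ 0.672 -0.295  0.045]
[258 202  38  25 888] [395.48745174 305.61293436] [ 0.558 -0.008  0.046]
[374 244  13   9  60] [544.07142857 354.64285714] [ 0.459 -0.3    0.088]
((276.8338317871094, 213.820556640625), (37.241695404052734, 23.71323585510254), 2.2025983333587646) [[0.525, 0.048, 0.046], [0.596, 0.046, 0.046], [0.592, -0.064, 0.046], [0.522, -0.061, 0.046]]
[[299.00668785431884, 0.0, 278.65081033503753], [0.0, 299.00668785431884, 206.0057510942276], [0.0, 0.0, 1.0]] [[0.404, 0.891, 0.209, 0.281], [-0.915, 0.394, 0.092, -0.477], [-0.0, -0.228, 0.974, 0.384], [0.0, 0.0, 0.0, 1.0]]
```

```bash
cat >> h.py <<'E'
def plan(x,y,z,yaw,n=8):
    o=ctrl.get_obs();p=np.array(o["ee_pos"]);a=o["eef_rot"][2]
    dy=(yaw-a+np.pi)%(2*np.pi)-np.pi;d=np.array([x,y,z])-p
    print("from",p.round(4),"yaw",round(a,4),"rpy",o["eef_rot"].round(3))
    for i in range(n):
        c,s=np.cos(a),np.sin(a);e=d/n
        print([round(float(v),4) for v in (c*e[0]+s*e[1],s*e[0]-c*e[1],-e[2],-dy/n)]);a+=dy/n
E
python3 -c "
from h import *
plan(.38,-.29,.205,0,8)"
```

```text
from [ 0.2226 -0.5027  0.205 ] yaw 0.4168 rpy [-3.141 -0.     0.417]
[0.0288, -0.0164, 0.0, 0.0521]
[0.0279, -0.0178, 0.0, 0.0521]
[0.0269, -0.0193, 0.0, 0.0521]
[0.0259, -0.0206, 0.0, 0.0521]
[0.0248, -0.0219, 0.0, 0.0521]
[0.0236, -0.0232, 0.0, 0.0521]
[0.0223, -0.0244, 0.0, 0.0521]
[0.021, -0.0255, 0.0, 0.0521]
```

Request:
{"name": "servo_tool", "arguments": {
  "plan": [
    [100,0.029,-0.016,0,0,0,0.052],
    [100,0.028,-0.018,0,0,0,0.052],
    [100,0.027,-0.019,0,0,0,0.052],
    [100,0.026,-0.021,0,0,0,0.052],
    [100,0.025,-0.022,0,0,0,0.052],
    [100,0.024,-0.023,0,0,0,0.052],
    [100,0.022,-0.024,0,0,0,0.052],
    [100,0.021,-0.026,0,0,0,0.052]
  ]
}}

```text
time_s: 1.15
ee_pos: [0.3814, -0.289, 0.2053]
eef_rot: [-3.141, 0.0, -0.001]
force: [0.4, -0.3, 1.0]
grip_width: 0.094
grip_force: 0.0
```

Run:
```python
from h import *
c=ctrl.camera("wrist"); np.savez("w1.npz",**c)
cv2.imwrite("pics/w1.png",cv2.resize(c["pixels"][...,::-1],(800,600),interpolation=cv2.INTER_CUBIC))
plan(.47,.07,.205,0)
```

```text
from [ 0.3829 -0.2867  0.2054] yaw -0.0023 rpy [-3.141e+00 -0.000e+00 -2.000e-03]
[0.0108, -0.0446, 0.0, -0.0003]
[0.0108, -0.0446, 0.0, -0.0003]
[0.0108, -0.0446, 0.0, -0.0003]
[0.0108, -0.0446, 0.0, -0.0003]
[0.0108, -0.0446, 0.0, -0.0003]
[0.0108, -0.0446, 0.0, -0.0003]
[0.0109, -0.0446, 0.0, -0.0003]
[0.0109, -0.0446, 0.0, -0.0003]
```

View pics/w1.png

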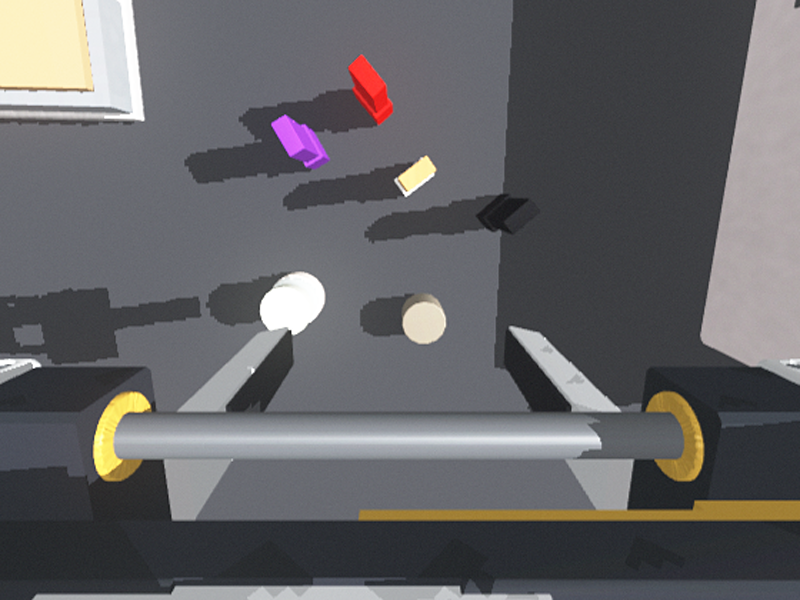

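The wrist view shows the wooden spacer at (415,176). Its long side runs up and to the right, the black look-alike is at (508,213), and purple and red are to the upper left. I'll measure the spacer while the arm heads for the holder.

Run:
```python
from h import *
c=dict(np.load("w1.npz"));hsv=cv2.cvtColor(c["pixels"],cv2.COLOR_RGB2HSV);P=cloud(c)
m=cv2.inRange(hsv,(10,50,100),(30,255,255));m[:100]=0;m[180:]=0;m[:,:240]=0;m[:,320:]=0
print(m.astype(bool).sum())
top=(m>0)&(abs(P[...,2]-.09)<.005)
pts=np.array([ray(c,u,v,.09)[:2] for v,u in np.argwhere(top)])
print(top.sum(),P[top].mean(0),np.percentile(P[m>0][:,2],[0,10,50,90,100]))
print(cv2.minAreaRect((pts*1000).astype(np.float32)))
```

```text
342
305 [ 0.45924625 -0.3014095   0.09014981] [-0.00135654  0.08803498  0.09007065  0.09121321  0.38465466]
((459.14447021484375, -301.3171081542969), (11.54782485961914, 23.878273010253906), 34.759578704833984)
```

Request:
{"name": "servo_tool", "arguments": {
  "plan": [
    [100,0.011,-0.045,0,0,0,0],
    [100,0.011,-0.045,0,0,0,0],
    [100,0.011,-0.045,0,0,0,0],
    [100,0.011,-0.045,0,0,0,0],
    [100,0.011,-0.045,0,0,0,0],
    [100,0.011,-0.045,0,0,0,0],
    [100,0.011,-0.045,0,0,0,0],
    [100,0.011,-0.045,0,0,0,0]
  ]
}}

```text
time_s: 2.2
ee_pos: [0.4688, 0.0716, 0.2054]
eef_rot: [3.142, 0.0, 0.001]
force: [0.5, -0.4, -0.4]
grip_width: 0.094
grip_force: 0.0
```

Run:
```python
from h import *
c=ctrl.camera("wrist"); np.savez("w2.npz",**c)
cv2.imwrite("pics/w2.png",cv2.resize(c["pixels"][...,::-1],(800,600),interpolation=cv2.INTER_CUBIC))
```

```text
(no output)
```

View pics/w2.png

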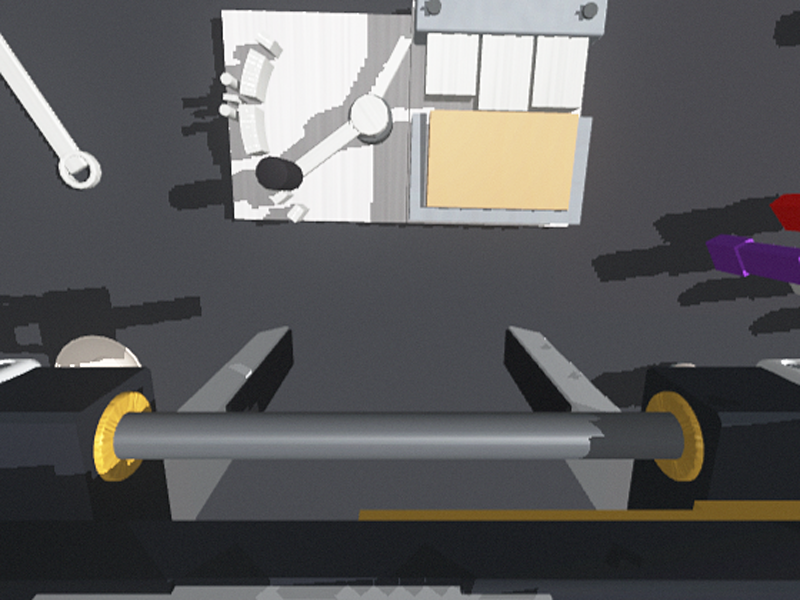

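The view shows the hub at (370,118), the knob top at about (280,173), and the mark's bar and pins at (230,97). The slab spans (428–578, 111–210). The left jaw (452,65), nearest the lever, has the widest gap, so it is jaw_a.

```bash
cat > m.py <<'E'
from h import *
c=dict(np.load(sys.argv[1]));px=c["pixels"];hsv=cv2.cvtColor(px,cv2.COLOR_RGB2HSV);P=cloud(c);X,Y,Z=P[...,0],P[...,1],P[...,2]
reg=(X>.49)&(X<.72)&(Y>-.1)&(Y<.24)
m=reg&(hsv[...,0]>8)&(hsv[...,0]<30)&(hsv[...,1]>50)&(Z>.036)
q=np.array([ray(c,u,v,np.median(Z[m]))[:2] for v,u in np.argwhere(m)])*1000
print("slab z",np.median(Z[m]).round(4),cv2.minAreaRect(q.astype(np.float32)))
k=reg&(Z>.085)&(Z<.11)&(Y>.03)
q=np.array([ray(c,u,v,.096)[:2] for v,u in np.argwhere(k)])*1000
print("knob",k.sum(),Z[k].mean().round(4),cv2.minEnclosingCircle(q.astype(np.float32)),q.mean(0).round(1))
np.save("reg.npy",reg)
h=reg&(abs(Z-.05)<.003)&(np.hypot(X-.589,Y-.09)<.02)
q=np.array([ray(c,u,v,.05)[:2] for v,u in np.argwhere(h)])*1000
print("hub",h.sum(),np.median(Z[h]).round(4),cv2.minEnclosingCircle(q.astype(np.float32)),q.mean(0).round(1))
E
python3 m.py w2.npz
python3 - <<'E'
from h import *
c=dict(np.load("w2.npz"));P=cloud(c);s=.7
for v in range(74,112,3): print(v,[(round(P[v,u,0]*1000),round(P[v,u,2]*1000)) for u in (160,163,166,169)], P[v,160,1].round(3))
# jaws: columns
for u0 in (452,507,557):
  u=int(u0*s);print(u0,[(v,round(P[v,u,0]*1000),round(P[v,u,1]*1000),round(P[v,u,2]*1000)) for v in range(60,84,2)])
im=c["pixels"][0:165,145:425,::-1];cv2.imwrite("pics/w2c.png",cv2.resize(im,(800,471),interpolation=cv2.INTER_CUBIC))
E
```

```text
slab z 0.0465 ((417.2251281738281, 23.955291748046875), (638.7238159179688, 353.40863037109375), 89.9765853881836)
knob 478 0.0953 ((546.3666381835938, 152.60861206054688), 11.897648811340332) [546.5 152.7]
hub 629 0.0501 ((588.2587890625, 94.93434143066406), 15.997153282165527) [589.1  93.8]
74 [(603, 13), (604, 11), (603, 14), (599, 36)] 0.208
77 [(594, 45), (595, 39), (600, 12), (596, 37)] 0.197
80 [(591, 46), (592, 38), (594, 29), (592, 37)] 0.197
83 [(594, 11), (590, 33), (591, 27), (590, 36)] 0.21
86 [(590, 11), (590, 11), (590, 13), (586, 36)] 0.21
89 [(587, 12), (587, 12), (587, 12), (583, 37)] 0.21
92 [(584, 12), (583, 13), (584, 13), (580, 36)] 0.21
95 [(580, 11), (580, 13), (580, 12), (577, 35)] 0.211
98 [(578, 1), (577, 11), (577, 12), (577, 12)] 0.215
101 [(575, 0), (574, 11), (573, 13), (574, 11)] 0.216
104 [(571, -1), (570, 12), (570, 13), (570, 12)] 0.217
107 [(568, 0), (567, 13), (567, 14), (567, 12)] 0.216
110 [(564, 2), (563, 13), (563, 12), (563, 13)] 0.216
452 [(60, 612, 32, 41), (62, 610, 32, 41), (64, 608, 31, 41), (66, 606, 31, 38), (68, 606, 30, 30), (70, 606, 29, 20), (72, 605, 28, 12), (74, 603, 28, 12), (76, 601, 28, 13), (78, 593, 32, 46), (80, 591, 31, 45), (82, 589, 31, 46)]
507 [(60, 612, -9, 40), (62, 610, -9, 42), (64, 608, -9, 40), (66, 606, -9, 40), (68, 604, -9, 40), (70, 602, -9, 40), (72, 600, -10, 40), (74, 598, -9, 41), (76, 596, -10, 40), (78, 595, -11, 35), (80, 591, -9, 45), (82, 589, -9, 45)]
557 [(60, 612, -46, 41), (62, 610, -46, 41), (64, 608, -46, 41), (66, 606, -47, 39), (68, 604, -47, 39), (70, 602, -47, 41), (72, 600, -47, 40), (74, 598, -47, 41), (76, 597, -50, 34), (78, 597, -53, 24), (80, 591, -45, 47), (82, 589, -46, 45)]
```

View pics/w2c.png

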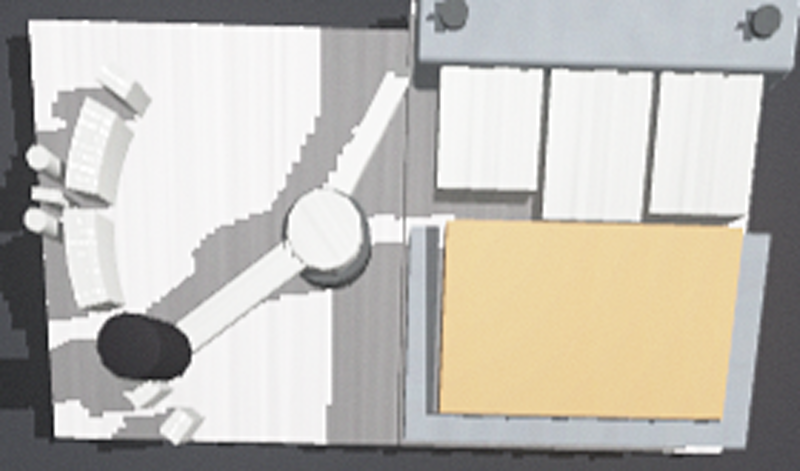

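The crop shows jaw_a on the left (face edge at y≈190), the hub disc at (325,228), the mark bar at (47,193) between pins at (42,158) and (42,220), and the knob's near face at (143,347).

Run:
```python
from h import *
c=dict(np.load("w2.npz"));f=lambda u,v,h:ray(c,145+u*.35-.3,v*.35-.3,h)[:2]*1000
hub=f(325,228,.05);pins=(f(41,158,.046)+f(41,220,.046))/2;bar=f(47,193,.046);k=np.array([546.4,152.6])
print("hub",hub,"pins",pins,"bar",bar)
for n,a in(("pins",pins),("bar",bar),("knob",k)):
  d=a-hub;print(n,np.hypot(*d).round(1),np.degrees(np.arctan2(d[1],d[0])).round(2))
cs=[f(*q,.046) for q in((446,221),(742,229),(722,418),(440,412))];print("slab",np.round(cs,1),np.mean(cs,0).round(1))
e=cs[1]-cs[0];print("yaw of y axis",np.degrees(np.arctan2(e[0],-e[1])).round(2))
for n,a,b in(("A",(437,189),(535,192)),("B",(542,219),(640,221)),("C",(649,213),(740,216))):
  print(n,f(*a,.04).round(1),f(*b,.04).round(1))
print("rim",f(412,443,.04),f(745,449,.04), "housing top-right front",f(418,62,.047),f(795,72,.047))
```

```text
hub [590.8262972   92.24054921] pins [604.75981627 196.4814049 ] bar [603.48183647 194.39484533]
pins 105.2 82.39
bar 102.9 82.94
knob 74.9 126.35
slab [[594.   47.7]
 [591.2 -62.1]
 [522.5 -60.9]
 [524.8  48.8]] [558.1  -6.6]
yaw of y axis -1.42
A [606.2  50.8] [605.2  14.2]
B [595.7  11.2] [595.1 -25.8]
C [597.9 -29. ] [596.8 -63.3]
rim [512.49946384  59.40792055] [510.16593518 -73.56061755] housing top-right front [646.39177022  58.60296695] [643.2741293  -75.54872221]
```

```bash
python3 -c "
from h import *
plan(.5464,.1526,.13,2.204,16)"
```

```text
from [0.4694 0.0753 0.2053] yaw 0.0028 rpy [-3.14e+00 -0.00e+00  3.00e-03]
[0.0048, -0.0048, 0.0047, -0.1376]
[0.0054, -0.0041, 0.0047, -0.1376]
[0.006, -0.0033, 0.0047, -0.1376]
[0.0064, -0.0025, 0.0047, -0.1376]
[0.0066, -0.0016, 0.0047, -0.1376]
[0.0068, -0.0007, 0.0047, -0.1376]
[0.0068, 0.0003, 0.0047, -0.1376]
[0.0067, 0.0012, 0.0047, -0.1376]
[0.0065, 0.0021, 0.0047, -0.1376]
[0.0061, 0.003, 0.0047, -0.1376]
[0.0057, 0.0038, 0.0047, -0.1376]
[0.0051, 0.0045, 0.0047, -0.1376]
[0.0044, 0.0052, 0.0047, -0.1376]
[0.0037, 0.0058, 0.0047, -0.1376]
[0.0028, 0.0062, 0.0047, -0.1376]
[0.002, 0.0065, 0.0047, -0.1376]
```

Request:
{"name": "servo_tool", "arguments": {
  "plan": [
    [50,0.005,-0.005,0.005,0,0,-0.138],
    [50,0.005,-0.004,0.005,0,0,-0.138],
    [50,0.006,-0.003,0.005,0,0,-0.138],
    [50,0.006,-0.0025,0.005,0,0,-0.138],
    [50,0.0065,-0.0015,0.005,0,0,-0.138],
    [50,0.007,-0.0005,0.005,0,0,-0.138],
    [50,0.007,0,0.005,0,0,-0.138],
    [50,0.0065,0.001,0.005,0,0,-0.138]
  ]
}}

```text
time_s: 3.25
ee_pos: [0.5066, 0.1085, 0.1651]
eef_rot: [-3.141, 0.0, 1.11]
force: [0.6, 0.5, 0.0]
grip_width: 0.0468
grip_force: 0.0
```

Request:
{"name": "servo_tool", "arguments": {
  "plan": [
    [50,0.0065,0.002,0.005,0,0,-0.138],
    [50,0.006,0.003,0.005,0,0,-0.138],
    [50,0.0055,0.004,0.005,0,0,-0.138],
    [50,0.005,0.0045,0.005,0,0,-0.138],
    [50,0.0045,0.005,0.005,0,0,-0.138],
    [50,0.0035,0.006,0.005,0,0,-0.138],
    [50,0.003,0.006,0.005,0,0,-0.138],
    [50,0.002,0.0065,0.005,0,0,-0.138]
  ]
}}

```text
time_s: 4.25
ee_pos: [0.5448, 0.1469, 0.125]
eef_rot: [-3.141, -0.0, 2.214]
force: [0.2, -0.3, 0.7]
grip_width: 0.0471
grip_force: 0.0
```

```bash
python3 -c "
from h import *
plan(.5464,.1526,.061,2.204,4)"
```

```text
from [0.5448 0.1469 0.125 ] yaw 2.2135 rpy [-3.141 -0.     2.214]
[0.0009, 0.0012, 0.016, 0.0024]
[0.0009, 0.0012, 0.016, 0.0024]
[0.0009, 0.0012, 0.016, 0.0024]
[0.0009, 0.0012, 0.016, 0.0024]
```

Request:
{"name": "servo_tool", "arguments": {
  "plan": [
    [50,0.001,0.001,0.016,0,0,0.0025],
    [50,0.001,0.001,0.016,0,0,0.0025],
    [50,0.001,0.001,0.016,0,0,0.0025],
    [50,0.001,0.001,0.016,0,0,0.0025],
    [50,0,0,0,0,0,0],
    [0,0,0,0,0,0,0],
    [0,0,0,0,0,0,0],
    [0,0,0,0,0,0,0]
  ],
  "force": 10
}}

```text
time_s: 5.25
ee_pos: [0.546, 0.1529, 0.0621]
eef_rot: [3.14, 0.0, 2.199]
force: [1.0, 2.7, 1.0]
grip_width: 0.0215
grip_force: 10.0
```

Run:
```python
from h import *
o=ctrl.get_obs();p=o["ee_pos"][:2];h=np.array([.5908,.0922]);d=p-h
print(o["force"].round(1),o["grip_width"],o["grip_force"],p,np.hypot(*d),np.degrees(np.arctan2(d[1],d[0])))
a0=np.radians(126.3);a1=np.radians(82.6);yaw=o["eef_rot"][2]
N=16;da=(a1-a0)/N;q=h+.075*np.array([np.cos(a0),np.sin(a0)])
for i in range(3):
  a=a0+(i+1)*da;t=h+.075*np.array([np.cos(a),np.sin(a)]);e=t-q;q=t;c,s=np.cos(yaw),np.sin(yaw)
  print((c*e[0]+s*e[1]).round(4),(s*e[0]-c*e[1]).round(4),-da.round(4));yaw+=da
```

```text
[1.  2.7 1. ] 0.021529619329317653 10.001560002565384 [0.54602751 0.15294727] 0.07546394054323173 126.39128632153505
-0.0001 0.0036 0.0477
-0.0001 0.0036 0.0477
-0.0001 0.0036 0.0477
```

Request:
{"name": "servo_tool", "arguments": {
  "plan": [
    [0,-0.0003,0.0071,0,0,0,0.095],
    [0,-0.0003,0.0071,0,0,0,0.095],
    [0,-0.0003,0.0071,0,0,0,0.095],
    [0,-0.0003,0.0071,0,0,0,0.095],
    [0,-0.0003,0.0071,0,0,0,0.095],
    [0,-0.0003,0.0071,0,0,0,0.095],
    [0,-0.0003,0.0071,0,0,0,0.095],
    [0,-0.0003,0.0071,0,0,0,0.095]
  ]
}}

```text
time_s: 6.25
ee_pos: [0.5994, 0.1678, 0.0621]
eef_rot: [-3.142, -0.002, 1.436]
force: [-2.6, 7.8, 3.4]
grip_width: 0.0218
grip_force: 10.0
```

```bash
cat > lev.py <<'E'
from h import *
o=ctrl.get_obs();h=np.array([.5908,.0922]);d=o["ee_pos"][:2]-h
print(o["force"].round(1),o["grip_width"].round(4),o["ee_pos"],o["eef_rot"][2],np.hypot(*d),np.degrees(np.arctan2(d[1],d[0])))
E
python3 lev.py
```

```text
Traceback (most recent call last):
  File "lev.py", line 3, in <module>
    print(o["force"].round(1),o["grip_width"].round(4),o["ee_pos"],o["eef_rot"][2],np.hypot(*d),np.degrees(np.arctan2(d[1],d[0])))
                              ^^^^^^^^^^^^^^^^^^^^^
AttributeError: 'float' object has no attribute 'round'
```

Request:
{"name": "servo_tool", "arguments": {
  "plan": [
    [0,0,0.0005,0,0,0,0],
    [0,0,0.0005,0,0,0,0],
    [0,0,0,0,0,0,0],
    [50,0,0,0,0,0,0],
    [50,0,0,0,0,0,0],
    [50,0,0,-0.04,0,0,0],
    [50,0,0,-0.05,0,0,0],
    [50,0,0,-0.05,0,0,0]
  ]
}}

```text
time_s: 7.25
ee_pos: [0.6001, 0.166, 0.203]
eef_rot: [-3.141, 0.0, 1.438]
force: [0.0, 0.3, -0.4]
grip_width: 0.0469
grip_force: 0.0
```

```bash
sed -i 's/o\["grip_width"\].round(4)/o["grip_width"]/' lev.py; python3 lev.py; python3 -c "
from h import *
plan(.60,.09,.23,1.54,8)"
```

```text
[ 0.   0.3 -0.4] 0.04691494431785463 [0.60014664 0.16603792 0.20297416] 1.4384943109808033 0.07442713695789996 82.78568507543292
from [0.6001 0.166  0.203 ] yaw 1.4385 rpy [-3.141  0.     1.438]
[-0.0094, 0.0012, -0.0034, -0.0127]
[-0.0094, 0.0011, -0.0034, -0.0127]
[-0.0095, 0.001, -0.0034, -0.0127]
[-0.0095, 0.0009, -0.0034, -0.0127]
[-0.0095, 0.0008, -0.0034, -0.0127]
[-0.0095, 0.0006, -0.0034, -0.0127]
[-0.0095, 0.0005, -0.0034, -0.0127]
[-0.0095, 0.0004, -0.0034, -0.0127]
```

Request:
{"name": "servo_tool", "arguments": {
  "plan": [
    [40,-0.025,0,-0.008,0,0,-0.013],
    [40,-0.025,0,-0.008,0,0,-0.013],
    [40,-0.025,0,-0.008,0,0,-0.013],
    [40,-0.025,0,-0.008,0,0,-0.013],
    [40,-0.025,0,-0.008,0,0,-0.013],
    [40,-0.025,0,-0.008,0,0,-0.013],
    [40,-0.025,0,-0.008,0,0,-0.013],
    [40,-0.02,0,-0.008,0,0,-0.013]
  ]
}}

```text
time_s: 8.25
ee_pos: [0.5831, -0.029, 0.2657]
eef_rot: [-3.142, 0.0, 1.543]
force: [0.1, -0.6, -0.1]
grip_width: 0.0377
grip_force: 0.0
```

Run:
```python
from h import *
c=ctrl.camera("wrist"); np.savez("w3.npz",**c)
cv2.imwrite("pics/w3.png",cv2.resize(c["pixels"][0:270,80:440,::-1],(800,600),interpolation=cv2.INTER_CUBIC))
plan(.4592,-.3014,.20,2.178,8)
```

```text
from [ 0.5833 -0.0308  0.2668] yaw 1.5419 rpy [3.140e+00 1.000e-03 1.542e+00]
[-0.0343, -0.0145, 0.0084, -0.0795]
[-0.033, -0.0172, 0.0084, -0.0795]
[-0.0315, -0.0198, 0.0084, -0.0795]
[-0.0299, -0.0222, 0.0084, -0.0795]
[-0.028, -0.0245, 0.0084, -0.0795]
[-0.026, -0.0267, 0.0084, -0.0795]
[-0.0238, -0.0286, 0.0084, -0.0795]
[-0.0214, -0.0304, 0.0084, -0.0795]
```

View pics/w3.png

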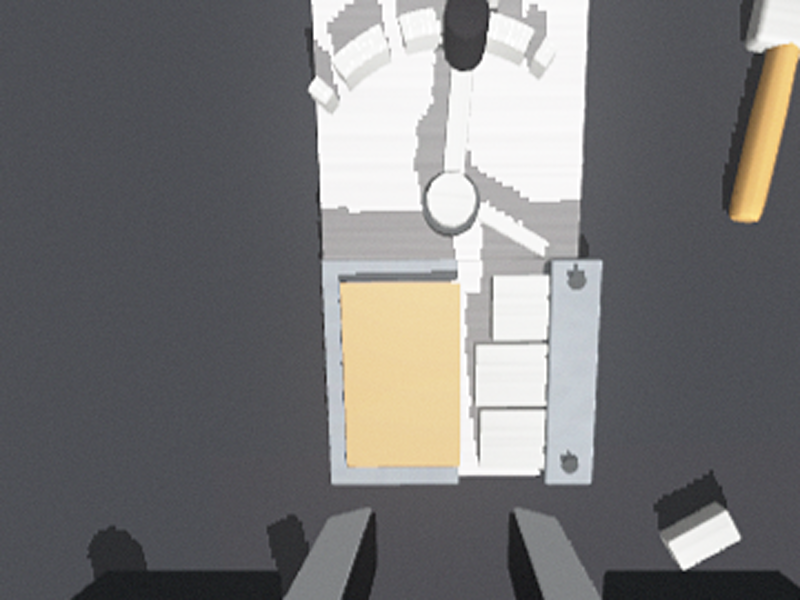

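The lever now points at the mark, with the knob at the top (466,30). Jaw A is at the top right of the slab (520,308), and its gap runs from x=461 to x=492.

Run:
```python
from h import *
c=dict(np.load("w3.npz"));P=cloud(c);X,Y,Z=P[...,0],P[...,1],P[...,2]
f=lambda u,v,h:ray(c,80+u*.45-.3,v*.45-.3,h)[:2]*1000
hub=f(452,200,.05);print("hub",hub)
for h0 in (hub/1000,np.array([.5908,.0922])):
  r=np.hypot(X-h0[0],Y-h0[1]);a=(abs(Z-.048)<.003)&(r>.02)&(r<.06)&(Y>.1)&(X>.57)&(X<.63)
  q=P[a][:,:2]*1000;mu=q.mean(0);w=np.linalg.eigh(np.cov(q.T))[1][:,1];print(a.sum(),mu,"arm dir",np.degrees(np.arctan2(*(w*np.sign(w[1]))[::-1])),"hub->mean",np.degrees(np.arctan2(*(mu-h0*1000)[::-1])))
k=(Z>.085)&(Z<.11)&(Y>.12)&(Y<.25);q=P[k][:,:2]*1000;print("knob",k.sum(),cv2.minEnclosingCircle(q.astype(np.float32)),np.argwhere(k).min(0))
cs=[f(*q,.046) for q in((341,282),(461,283),(461,467),(347,467))];print("slab",np.round(cs,1),np.mean(cs,0))
print("A",f(492,275,.04),f(492,340,.04),"B",f(475,345,.04),f(475,404,.04),"C",f(480,410,.04),f(479,474,.04))
```

```text
hub [590.90271622  91.8885488 ]
348 [594.86818921 131.74905082] arm dir 83.4374108698814 hub->mean 84.31869333966212
350 [594.88379193 132.09428657] arm dir 83.72706823074307 hub->mean 84.15525673876635
knob 389 ((598.85009765625, 166.45947265625), 10.986164093017578) [  0 280]
slab [[525.4  49.5]
 [595.   46.9]
 [592.6 -63.2]
 [522.  -61.1]] [558.75925785  -6.96538621]
A [613.53406437  51.11228207] [613.08835425  13.42134183] B [602.8221229   10.74979986] [602.18921536 -25.04847625] C [605.20058323 -28.86052901] [603.92164427 -69.54297821]
```

Request:
{"name": "servo_tool", "arguments": {
  "plan": [
    [40,-0.034,-0.0145,0.008,0,0,-0.08],
    [40,-0.033,-0.017,0.008,0,0,-0.08],
    [40,-0.0315,-0.02,0.008,0,0,-0.08],
    [40,-0.03,-0.022,0.008,0,0,-0.08],
    [40,-0.028,-0.0245,0.008,0,0,-0.08],
    [40,-0.026,-0.0265,0.008,0,0,-0.08],
    [40,-0.024,-0.0285,0.008,0,0,-0.08],
    [40,-0.0215,-0.0305,0.008,0,0,-0.08]
  ]
}}

```text
time_s: 9.3
ee_pos: [0.46, -0.2996, 0.2011]
eef_rot: [-3.142, 0.0, 2.185]
force: [0.7, -0.4, 0.1]
grip_width: 0.0381
grip_force: 0.0
```

```bash
python3 -c "
from h import *
plan(.4592,-.3014,.12,2.178,3)"
```

```text
from [ 0.46   -0.2996  0.2011] yaw 2.1851 rpy [-3.142  0.     2.185]
[-0.0003, -0.0006, 0.027, 0.0024]
[-0.0003, -0.0006, 0.027, 0.0024]
[-0.0003, -0.0006, 0.027, 0.0024]
```

Request:
{"name": "servo_tool", "arguments": {
  "plan": [
    [40,-0.0003,-0.0006,0.03,0,0,0.002],
    [40,-0.0003,-0.0006,0.03,0,0,0.002],
    [40,-0.0003,-0.0006,0.03,0,0,0.002],
    [40,0,0,0.03,0,0,0],
    [40,0,0,0.02,0,0,0],
    [40,0,0,0.015,0,0,0],
    [0,0,0,0,0,0,0],
    [0,0,0,0,0,0,0]
  ],
  "force": 25
}}

```text
time_s: 10.3
ee_pos: [0.4599, -0.3008, 0.0472]
eef_rot: [3.141, 0.001, 2.177]
force: [-0.8, 0.1, 0.3]
grip_width: 0.021
grip_force: 0.0
```

```bash
python3 -c "
from h import *
o=ctrl.get_obs();print(o['grip_width'],o['grip_force'],o['force'])
plan(.46,-.30,.16,2.178,8)"
```

```text
0.02096511391819598 0.0 [-0.82878652  0.1349766   0.27097474]
from [ 0.4599 -0.3008  0.0472] yaw 2.1768 rpy [3.141e+00 1.000e-03 2.177e+00]
[0.0001, 0.0001, -0.0141, -0.0002]
[0.0001, 0.0001, -0.0141, -0.0002]
[0.0001, 0.0001, -0.0141, -0.0002]
[0.0001, 0.0001, -0.0141, -0.0002]
[0.0001, 0.0001, -0.0141, -0.0002]
[0.0001, 0.0001, -0.0141, -0.0002]
[0.0001, 0.0001, -0.0141, -0.0002]
[0.0001, 0.0001, -0.0141, -0.0002]
```

Request:
{"name": "servo_tool", "arguments": {
  "plan": [
    [0,0,0,0,0,0,0],
    [0,0,0,0,0,0,0],
    [0,0,0,0,0,0,0],
    [0,0,0,-0.015,0,0,0],
    [0,0,0,-0.03,0,0,0],
    [0,0,0,-0.03,0,0,0],
    [0,0,0,-0.03,0,0,0],
    [0,0,0,-0.03,0,0,0]
  ]
}}

```text
time_s: 11.3
ee_pos: [0.4594, -0.3005, 0.1833]
eef_rot: [3.141, 0.0, 2.177]
force: [0.8, -1.0, -1.2]
grip_width: 0.0123
grip_force: 25.0
```

```bash
python3 -c "
from h import *
o=ctrl.get_obs();print(o['grip_width'],o['grip_force'],o['force'])
plan(.6035,.032,.18,1.546,9)"
```

```text
0.012274580006080702 24.999665915966034 [ 0.75431638 -0.9713438  -1.2050262 ]
from [ 0.4594 -0.3005  0.1833] yaw 2.1768 rpy [3.141 0.    2.177]
[0.0212, 0.0342, 0.0004, 0.0701]
[0.0236, 0.0326, 0.0004, 0.0701]
[0.0258, 0.0309, 0.0004, 0.0701]
[0.0279, 0.029, 0.0004, 0.0701]
[0.0299, 0.027, 0.0004, 0.0701]
[0.0317, 0.0248, 0.0004, 0.0701]
[0.0334, 0.0226, 0.0004, 0.0701]
[0.0348, 0.0202, 0.0004, 0.0701]
[0.0362, 0.0177, 0.0004, 0.0701]
```

Request:
{"name": "servo_tool", "arguments": {
  "plan": [
    [0,0.021,0.034,0,0,0,0.07],
    [0,0.0235,0.0325,0,0,0,0.07],
    [0,0.026,0.031,0,0,0,0.07],
    [0,0.028,0.029,0,0,0,0.07],
    [0,0.03,0.027,0,0,0,0.07],
    [0,0.0315,0.025,0,0,0,0.07],
    [0,0.0335,0.0225,0,0,0,0.07],
    [0,0.035,0.02,0,0,0,0.07]
  ]
}}

```text
time_s: 12.3
ee_pos: [0.5876, -0.0037, 0.1823]
eef_rot: [3.141, 0.0, 1.614]
force: [0.2, 0.1, -2.3]
grip_width: 0.0121
grip_force: 25.0
```

Run:
```python
from h import *
c=ctrl.camera("wrist"); np.savez("w4.npz",**c)
cv2.imwrite("pics/w4.png",cv2.resize(c["pixels"][0:300,100:500,::-1],(800,600),interpolation=cv2.INTER_CUBIC))
plan(.604,.032,.18,1.546,4)
```

```text
from [5.887e-01 2.000e-04 1.822e-01] yaw 1.6132 rpy [ 3.141e+00 -1.000e-03  1.613e+00]
[0.0078, 0.0042, 0.0005, 0.0168]
[0.0079, 0.004, 0.0005, 0.0168]
[0.0079, 0.0039, 0.0005, 0.0168]
[0.008, 0.0038, 0.0005, 0.0168]
```

View pics/w4.png

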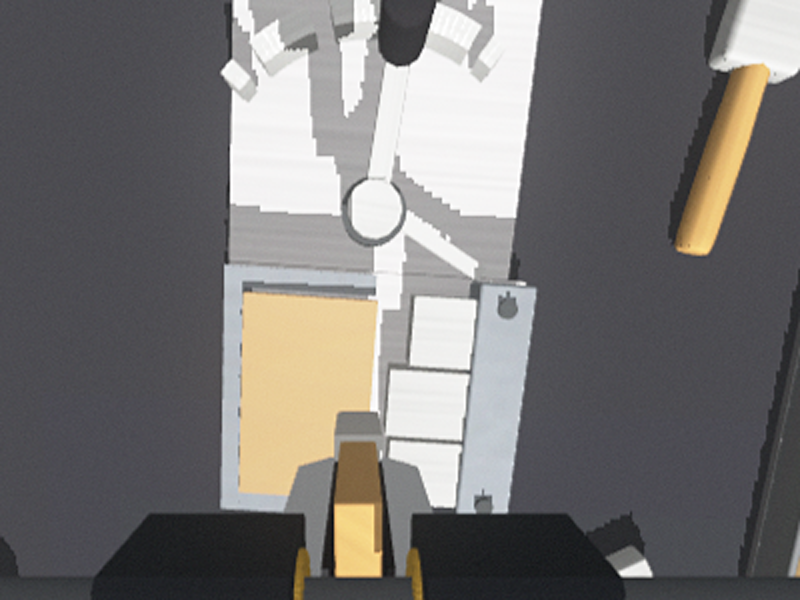

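The spacer is held upright with its foot at (335–381, 412–440). The gap lies between the slab edge at (376,300) and the jaw A face at (411,297–368).

Run:
```python
from h import *
c=dict(np.load("w4.npz"));P=cloud(c)
f=lambda u,v,h:ray(c,100+u*.5-.25,v*.5-.25,h)[:2]*1000
print("slab edge",f(377,300,.046),f(375,360,.046),"A",f(412,297,.04),f(409,368,.04))
print("foot far edge",f(335,412,.137),f(381,412,.137))
g=c["pixels"].astype(int)
# edges per row: print slab-edge by colour and jaw edge by depth
X,Z=P[...,0],P[...,2]
hsv=cv2.cvtColor(c["pixels"],cv2.COLOR_RGB2HSV)
for v in (154,160,166,172,178):
  row=hsv[v];us=[u for u in range(240,300) if row[u,1]>50 and 8<row[u,0]<30];ue=max(us)+.5
  uj=next((u for u in range(295,315) if abs(Z[v,u]-.04)<.004 and abs(Z[v,u+1]-.04)<.004),0)-.5
  a=ray(c,ue,v,.046)*1000;b=ray(c,uj,v,.04)*1000;print(a[:2].round(1),b[:2].round(1))
o=ctrl.get_obs();print(o["ee_pos"],o["eef_rot"])
```

```text
slab edge [594.16973181  47.95452129] [594.68404774  16.59155742] A [612.77548208  50.04599305] [613.55838566  12.16001864]
foot far edge [577.04704795   8.75099257] [594.77767037   9.51162014]
[594.6  43.6] [614.   44.1]
[593.9  37.4] [613.3  37.7]
[594.2  31.1] [613.7  31.4]
[593.5  24.8] [613.   24.9]
[593.8  18.4] [613.4  18.4]
[5.88695527e-01 1.71702577e-04 1.82189001e-01] [ 3.14074992e+00 -1.09270517e-03  1.61317624e+00]
```

```bash
python3 -c "
from h import *
plan(.6042,.0322,.11,1.546,6)"
```

```text
from [5.887e-01 2.000e-04 1.822e-01] yaw 1.6132 rpy [ 3.141e+00 -1.000e-03  1.613e+00]
[0.0052, 0.0028, 0.012, 0.0112]
[0.0053, 0.0027, 0.012, 0.0112]
[0.0053, 0.0027, 0.012, 0.0112]
[0.0053, 0.0026, 0.012, 0.0112]
[0.0053, 0.0026, 0.012, 0.0112]
[0.0054, 0.0025, 0.012, 0.0112]
```

Request:
{"name": "servo_tool", "arguments": {
  "plan": [
    [0,0.005,0.003,0.012,0,0,0.011],
    [0,0.005,0.003,0.012,0,0,0.011],
    [0,0.005,0.003,0.012,0,0,0.011],
    [0,0.005,0.003,0.012,0,0,0.011],
    [0,0.005,0.002,0.012,0,0,0.011],
    [0,0.005,0.002,0.012,0,0,0.011],
    [0,0,0,0,0,0,0],
    [0,0,0,0,0,0,0]
  ]
}}

```text
time_s: 13.35
ee_pos: [0.6029, 0.0253, 0.1098]
eef_rot: [3.141, 0.0, 1.551]
force: [-0.1, -0.1, -2.3]
grip_width: 0.012
grip_force: 25.0
```

```bash
python3 -c "
from h import *
plan(.6042,.0322,.06,1.546,1)
print(ctrl.get_obs()['force'])"
```

```text
from [0.6029 0.0253 0.1098] yaw 1.551 rpy [3.141 0.    1.551]
[0.0069, 0.0011, 0.0498, 0.005]
[-0.10770776 -0.10703249 -2.25137315]
```

Request:
{"name": "servo_tool", "arguments": {
  "plan": [
    [0,0.004,0.0005,0,0,0,0.005],
    [0,0.003,0.0007,0,0,0,0],
    [0,0,0,0,0,0,0],
    [0,0,0,0.006,0,0,0],
    [0,0,0,0.006,0,0,0],
    [0,0,0,0.006,0,0,0],
    [0,0,0,0.006,0,0,0],
    [0,0,0,0,0,0,0]
  ]
}}

```text
time_s: 14.35
ee_pos: [0.6038, 0.0323, 0.0848]
eef_rot: [-3.141, 0.0, 1.546]
force: [-0.1, 0.8, -0.8]
grip_width: 0.0119
grip_force: 25.0
```

Request:
{"name": "servo_tool", "arguments": {
  "plan": [
    [0,0,0,0.004,0,0,0],
    [0,0,0,0.004,0,0,0],
    [0,0,0,0.004,0,0,0],
    [0,0,0,0.004,0,0,0],
    [0,0,0,0.004,0,0,0],
    [0,0,0,0.003,0,0,0],
    [0,0,0,0.002,0,0,0],
    [0,0,0,0,0,0,0]
  ]
}}

```text
time_s: 15.35
ee_pos: [0.6041, 0.0324, 0.0603]
eef_rot: [-3.141, -0.0, 1.546]
force: [1.4, -0.6, -1.4]
grip_width: 0.0119
grip_force: 25.0
```

Request:
{"name": "servo_tool", "arguments": {
  "plan": [
    [0,0,0,0.001,0,0,0],
    [0,0,0,0.0005,0,0,0],
    [0,0,0,0.0003,0,0,0],
    [0,0,0,0,0,0,0],
    [30,0,0,0,0,0,0],
    [30,0,0,0,0,0,0],
    [30,0,0,0,0,0,0],
    [30,0,0,-0.01,0,0,0]
  ]
}}

```text
time_s: 16.35
ee_pos: [0.6037, 0.0324, 0.0683]
eef_rot: [-3.14, 0.0, 1.546]
force: [0.0, 0.5, 1.3]
grip_width: 0.028
grip_force: 0.0
```

```bash
python3 -c "
from h import *
plan(.575,-.06,.20,1.546,8)"
```

```text
from [0.6037 0.0324 0.0683] yaw 1.5458 rpy [-3.14   0.     1.546]
[-0.0116, -0.0033, -0.0165, -0.0]
[-0.0116, -0.0033, -0.0165, -0.0]
[-0.0116, -0.0033, -0.0165, -0.0]
[-0.0116, -0.0033, -0.0165, -0.0]
[-0.0116, -0.0033, -0.0165, -0.0]
[-0.0116, -0.0033, -0.0165, -0.0]
[-0.0116, -0.0033, -0.0165, -0.0]
[-0.0116, -0.0033, -0.0165, -0.0]
```

Lift straight first, then back off for a check view that includes the mark.

Request:
{"name": "servo_tool", "arguments": {
  "plan": [
    [30,0,0,-0.03,0,0,0],
    [30,0,0,-0.04,0,0,0],
    [30,0,0,-0.045,0,0,0],
    [30,-0.01,0,-0.045,0,0,0],
    [30,-0.02,0,-0.045,0,0,0],
    [30,-0.02,0,-0.01,0,0,0],
    [0,-0.015,0,0,0,0,0],
    [0,0,0,0,0,0,0]
  ]
}}

```text
time_s: 17.35
ee_pos: [0.6021, -0.0334, 0.2821]
eef_rot: [-3.139, -0.0, 1.545]
force: [0.4, 0.5, -0.1]
grip_width: 0.0119
grip_force: 0.0
```

Run:
```python
from h import *
c=ctrl.camera("wrist"); np.savez("w5.npz",**c)
cv2.imwrite("pics/w5.png",cv2.resize(c["pixels"][0:270,100:460,::-1],(800,600),interpolation=cv2.INTER_CUBIC))
P=cloud(c);m=(abs(P[...,0]-.604)<.02)&(abs(P[...,1]-.032)<.025)&(P[...,2]>.085)
q=P[m];print("spacer top",m.sum(),q.mean(0),cv2.minAreaRect((q[:,:2]*1000).astype(np.float32)))
```

```text
spacer top 13120 [0.6031     0.03179856 0.45570682] ((602.6468505859375, 30.412675857543945), (22.9368839263916, 11.663684844970703), 88.72297668457031)
```

View pics/w5.png

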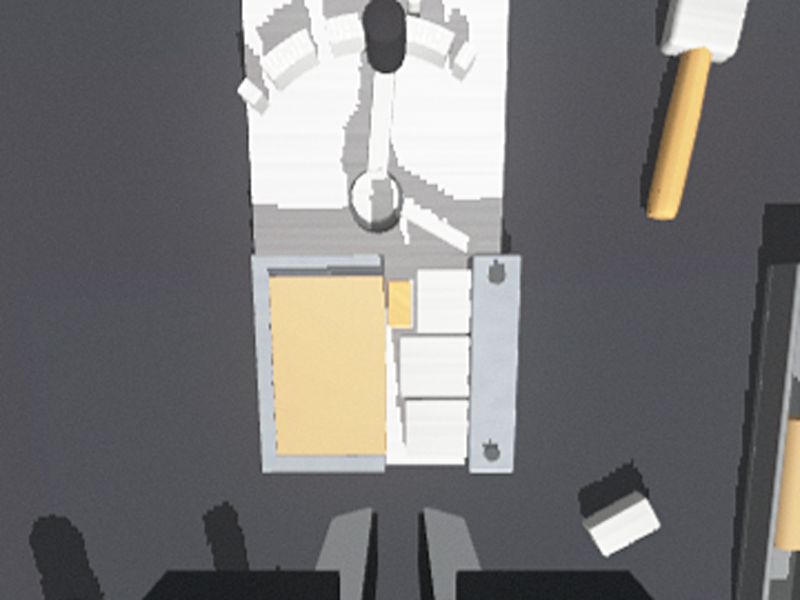

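The spacer stands in the jaw A gap, with its handle top at (400,303). I'll take one better view of the mark on the way to the slab.

Request:
{"name": "servo_tool", "arguments": {
  "plan": [
    [0,0.01,-0.01,0,0,0,0],
    [0,0.01,-0.01,0,0,0,0],
    [0,0.01,-0.01,0,0,0,0],
    [0,0.01,-0.01,0,0,0,0],
    [0,0.002,-0.003,0,0,0,0],
    [0,0,0,0,0,0,0],
    [0,0,0,0,0,0,0],
    [0,0,0,0,0,0,0]
  ]
}}

```text
time_s: 18.4
ee_pos: [0.5607, 0.0102, 0.2835]
eef_rot: [-3.141, 0.0, 1.545]
force: [0.5, 0.8, -0.4]
grip_width: 0.0001
grip_force: 0.0
```

Run:
```python
from h import *
c=ctrl.camera("wrist"); np.savez("w6.npz",**c)
P=cloud(c);X,Y,Z=P[...,0],P[...,1],P[...,2]
k=(Z>.085)&(Z<.11)&(Y>.12)&(Y<.25);q=P[k][:,:2]*1000;print("knob",k.sum(),cv2.minEnclosingCircle(q.astype(np.float32)),q.mean(0),np.argwhere(k).min(0),np.argwhere(k).max(0))
m=(abs(X-.604)<.02)&(abs(Y-.032)<.025)&(Z>.085)&(Z<.12);q=P[m];print("spacer",m.sum(),q.mean(0),cv2.minAreaRect((q[:,:2]*1000).astype(np.float32)))
u0,v0=np.argwhere(k).mean(0)[::-1];u0=int(u0)-60
cv2.imwrite("pics/w6.png",cv2.resize(c["pixels"][0:90,u0:u0+120,::-1],(800,600),interpolation=cv2.INTER_CUBIC));print(u0)
```

```text
knob 346 ((598.81396484375, 166.3785858154297), 10.703935623168945) [598.42899007 165.49228723] [ 42 300] [ 64 319]
spacer 233 [0.60187183 0.03173718 0.10040215] ((602.7607421875, 30.830066680908203), (23.710235595703125, 12.196310997009277), 88.39411163330078)
249
```

View pics/w6.png

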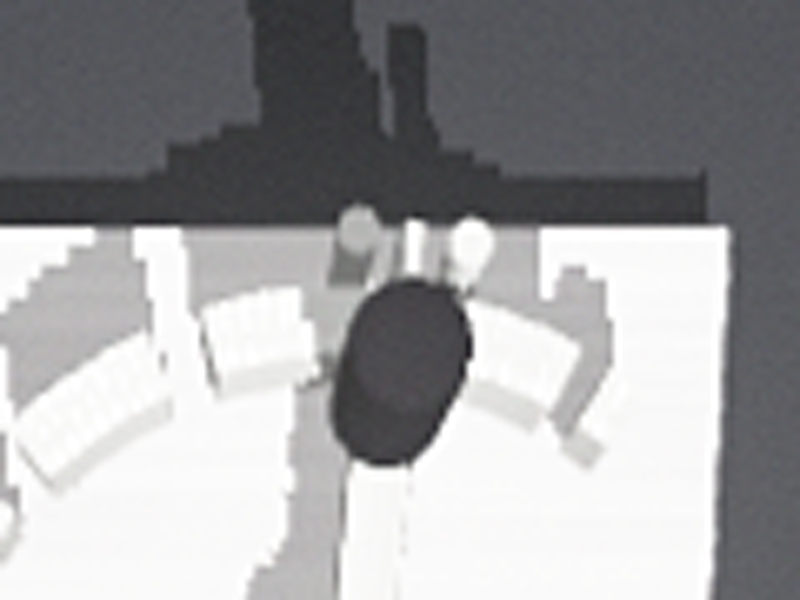

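The crop shows the mark pins at (358,228) and (471,240) with the bar at (415,235), and the knob's top disc at about (413,338).

Run:
```python
from h import *
c=dict(np.load("w6.npz"));f=lambda u,v,h:ray(c,249+u*.15-.4,v*.15-.4,h)[:2]*1000
P=cloud(c);X,Y,Z=P[...,0],P[...,1],P[...,2]
h=(abs(Z-.05)<.003)&(np.hypot(X-.5908,Y-.092)<.018);q=np.array([ray(c,u,v,.05)[:2] for v,u in np.argwhere(h)])*1000
print("hub",h.sum(),cv2.minEnclosingCircle(q.astype(np.float32)))
hub=np.array([590.85,92.])
for n,a in(("pinL",f(358,226,.046)),("pinR",f(471,238,.046)),("bar",f(415,232,.046)),("knob",np.array([598.6,166.2])),("knobtop",f(413,340,.096)),("armbase",f(372,575,.048))):
  d=a-hub;print(n,a.round(1),np.hypot(*d).round(1),np.degrees(np.arctan2(d[1],d[0])).round(2))
plan(.5585,-.007,.08,1.546,8)
```

```text
hub 375 ((590.8883666992188, 94.01558685302734), 15.655685424804688)
pinL [594.3 200.3] 108.3 88.19
pinR [615.6 197.6] 108.5 76.79
bar [605. 199.] 107.9 82.44
knob [598.6 166.2] 74.6 84.04
knobtop [599.4 167.7] 76.2 83.53
armbase [596.3 137.9] 46.2 83.18
from [0.5607 0.0102 0.2835] yaw 1.5455 rpy [-3.141 -0.     1.545]
[-0.0022, -0.0002, 0.0254, -0.0001]
[-0.0022, -0.0002, 0.0254, -0.0001]
[-0.0022, -0.0002, 0.0254, -0.0001]
[-0.0022, -0.0002, 0.0254, -0.0001]
[-0.0022, -0.0002, 0.0254, -0.0001]
[-0.0022, -0.0002, 0.0254, -0.0001]
[-0.0022, -0.0002, 0.0254, -0.0001]
[-0.0022, -0.0002, 0.0254, -0.0001]
```

Request:
{"name": "servo_tool", "arguments": {
  "plan": [
    [0,-0.002,0,0.025,0,0,0],
    [0,-0.002,0,0.025,0,0,0],
    [0,-0.002,0,0.03,0,0,0],
    [0,-0.002,0,0.03,0,0,0],
    [0,-0.002,0,0.03,0,0,0],
    [0,-0.002,0,0.03,0,0,0],
    [0,-0.002,0,0.03,0,0,0],
    [0,-0.003,-0.002,0.015,0,0,0]
  ]
}}

```text
time_s: 19.45
ee_pos: [0.5576, -0.0067, 0.0671]
eef_rot: [-3.14, -0.0, 1.546]
force: [0.4, -0.8, -0.2]
grip_width: 0.0003
grip_force: 0.0
```

Request:
{"name": "servo_tool", "arguments": {
  "plan": [
    [0,0,0,0.006,0,0,0],
    [0,0,0,0.004,0,0,0],
    [0,0,0,0.003,0,0,0],
    [0,0,0,0.002,0,0,0],
    [0,0,0,0.002,0,0,0],
    [0,0,0,0.001,0,0,0],
    [0,0,0,0,0,0,0],
    [0,0,0,0,0,0,0]
  ]
}}

```text
time_s: 20.45
ee_pos: [0.5582, -0.0065, 0.0507]
eef_rot: [3.141, 0.0, 1.546]
force: [0.1, -0.2, -0.3]
grip_width: 0.0002
grip_force: 0.0
```

Request:
{"name": "servo_tool", "arguments": {
  "plan": [
    [0,0,0,0.002,0,0,0],
    [0,0,0,0.002,0,0,0],
    [0,0,0,0.002,0,0,0],
    [0,0,0,0.0015,0,0,0],
    [0,0,0,0.001,0,0,0],
    [0,0,0,0.001,0,0,0],
    [0,0,0,0,0,0,0],
    [0,0,0,0,0,0,0]
  ]
}}

```text
time_s: 21.45
ee_pos: [0.5582, -0.0065, 0.0415]
eef_rot: [3.141, 0.0, 1.546]
force: [-4.1, 0.2, 7.2]
grip_width: 0.0005
grip_force: 3.5
```

Request:
{"name": "servo_tool", "arguments": {
  "plan": [
    [0,0,0,0.0005,0,0,0],
    [0,0,0,0.0005,0,0,0],
    [0,0,0,0.0005,0,0,0],
    [0,0,0,0.0003,0,0,0],
    [0,0,0,0.0003,0,0,0],
    [0,0,0,0,0,0,0],
    [0,0,0,0,0,0,0],
    [0,0,0,0,0,0,0]
  ]
}}

```text
time_s: 22.45
ee_pos: [0.5582, -0.0065, 0.0402]
eef_rot: [3.141, 0.0, 1.546]
force: [-7.8, 0.5, 15.7]
grip_width: 0.0003
grip_force: 8.2
```

Run:
```python
from h import *
c=ctrl.camera("wrist");P=cloud(c);X,Y,Z=P[...,0],P[...,1],P[...,2];hsv=cv2.cvtColor(c["pixels"],cv2.COLOR_RGB2HSV)
col=(hsv[...,0]>8)&(hsv[...,0]<30)&(hsv[...,1]>50)
s=col&(X>.52)&(X<.6)&(Y>.0)&(Y<.06)&(Z<.06)&(Z>.02);r=(X>.505)&(X<.516)&(Y>0)&(Y<.05)&(Z>.03)&(Z<.05)
jw=(X>.62)&(X<.64)&(Y>.015)&(Y<.048)&(Z>.03)&(Z<.046)
print("wrist slab",s.sum(),np.median(Z[s]),"rim",r.sum(),np.median(Z[r]) if r.any() else 0,"jawA",np.median(Z[jw]) if jw.any() else 0)
t=ctrl.camera("scene");Pt=cloud(t)
cv2.imwrite("pics/s7.png",cv2.resize(t["pixels"][160:300,210:400,::-1],(800,589),interpolation=cv2.INTER_CUBIC))
m=(abs(Pt[...,0]-.604)<.015)&(abs(Pt[...,1]-.032)<.02)&(Pt[...,2]>.06)&(Pt[...,2]<.12);print("spacer",m.sum(),Pt[m].mean(0),Pt[m][:,2].max())
```

```text
wrist slab 9198 0.040183733547823425 rim 429 0.040178715460463144 jawA 0.04016958620107901
spacer 141 [0.61083497 0.03138628 0.08194814] 0.10335804451248143
```

View pics/s7.png

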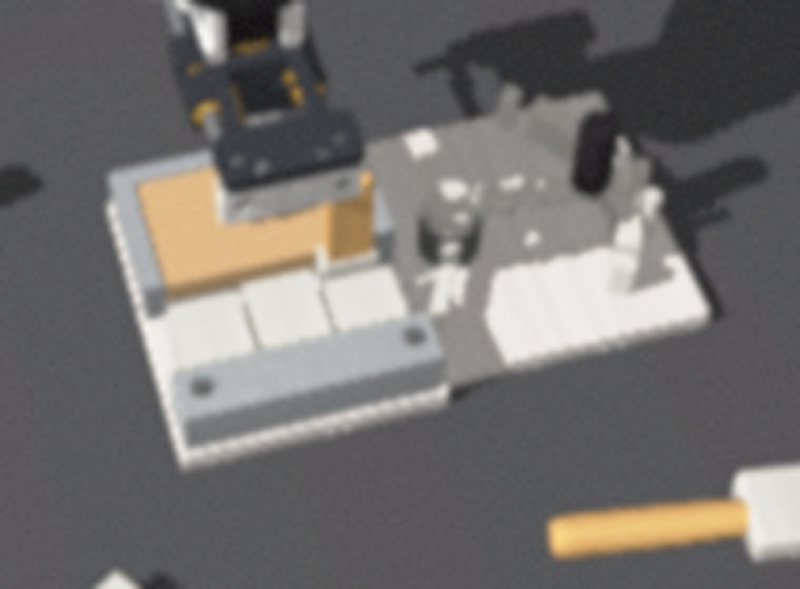

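The slab at 40.2 mm is level with the rim at 40.2 mm. The spacer is upright in the jaw A gap at (350,215), and the lever knob is at the mark at (597,150). Pushing force is 15.7 N, so the bed is on its stop. Handing in.

```bash
python3 -c "
from station import ctrl
o=ctrl.get_obs();print(o['force'],o['ee_pos']);print(ctrl.hand_in())"
```

```text
[-6.92774817 -0.05622717 16.20623798] [ 0.5582394  -0.00650452  0.04016759]
the job is handed in; nothing more can be done
None
```

I handed the job in at about 22.5 s, and no verdict came back: the lever is in the marked notch (about 0.02 rad short of the mark by my measurement), the spacer is standing released in the jaw A gap, and the slab is held flush with the rim at about 16 N.

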